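# Wind the ham press shut with its wing screw

### The job

Close the ham press on the bar: wind its wing screw down, clockwise seen from above, by pushing the wings round with your fingertips, stroke after stroke, until the screw is fully home and the lid plate sits down on the loaf box. Do not grip the wings between the fingers, and leave the mug, the preserve jar and the matchbox where they are.

Things in the scene. Friction and masses are not known exactly. Their poses are not given: they have to be found in the camera images.
- press: Ham press fixed to the bar, origin on the bar under the screw axis. Dark wooden foot 150 x 224 mm; on it a steel loaf box 116 x 160 mm, rim 57 mm above the bar, and two posts 192 mm apart joined by a steel bridge bar 26 x 220 mm, its top 92 mm above the bar (nuts at its ends reach 98 mm). Axes: y along the bridge, x across it, z up.
- screw_axis (a point): Point on the vertical axis of the wing screw, at the top face of the bridge, 92 mm above the bar. Axes as the press.
- wing (a joint): Angle of the dark steel wing screw, rad: 0 = fully home (hard stop), growing counterclockwise seen from above as it is unscrewed (14 at most). Starts 0.75 to 1.35 turns up. Clockwise winds it, and the lid plate, down 6 mm a turn. Friction (0.05 N m) keeps it where it is left; a sideways push of 2 to 3 N on a wing turns it.
- push_faces: The half of the wings that is pushed: the faces on their counterclockwise side (+y side of the +x wing, -y side of the -x wing). Origin on the screw axis at the underside of the hub, 4 mm above the bridge top when home, 6 mm higher per turn up. x along the wings, z up; turns with the screw: at wing = q, x stands q counterclockwise of the press's x.
- lead_faces: The other half of the same wings (clockwise faces), same origin and axes; pressing both halves at once is gripping. The wings are two flat round ears along +x and -x, 6 mm thick in all, reaching from the hub (radius 11 mm, 22 mm tall) to 40 mm from the axis, and from 1 to 27 mm above the origin.
- lid_mid (a point): Centre of the underside of the lid plate (aluminium, 122 x 166 x 4 mm, level) under the bridge; 57 mm above the bar, on the box rim, when the screw is home, and 6 mm higher for each turn up.
- mug_mid (a point): Centre of a loose blue-grey stoneware mug, 84 mm wide, 118 mm over the handle, 94 mm tall, right of and behind the press; bystander. This point is 47 mm above its foot.
- jar_mid (a point): Centre of a loose round preserve jar with a white lid, 60 mm in diameter and 100 mm tall, left of the press; bystander. This point is 50 mm above its foot.
- matchbox_mid (a point): Centre of a loose matchbox, 36 x 53 x 15 mm, right of and in front of the press; bystander.

How it is judged:
On the way:
1. the wing screw has been wound down to less than 3 rad from home (value of joint wing below 3 rad), for 0.05 s.
At the end, for the whole second after the job is handed in: The wing screw is home within 0.25 rad and at rest, the lid plate is down on the box rim within 0.5 mm, and the mug, the jar and the matchbox are within 30 mm of where they stood (value of joint wing below 0.25 rad and z of lid_mid in the frame of screw_axis below -0.0345 m and velocity of joint wing between -0.05 and 0.05 rad/s and not (distance of mug_mid from where it was at the start of the episode above 0.03 m) and not (distance of jar_mid from where it was at the start of the episode above 0.03 m) and not (distance of matchbox_mid from where it was at the start of the episode above 0.03 m)); the robot touches nothing.
It fails at once if a wing is gripped: fingers press both its faces at once with more than 8 N each (contact force between the fingers and push_faces above 8 N and contact force between the fingers and lead_faces above 8 N).
It fails at once if the mug, the jar or the matchbox is moved by more than 30 mm or lifted (distance of any of mug_mid, jar_mid, matchbox_mid from where it was at the start of the episode above 0.03 m).
It also fails if it takes over 64 s, if anything falls off the work surface, if the arm or the gripper's body presses on something with over 40 N, if the wrist force passes 120 N, or if a joint passes its speed limit or range.

### The arm

A 6-joint arm with a two-finger parallel gripper is mounted at the origin on a cart in front of the work surface, level with it; the furniture and walls round the work are solid. World frame = base frame: x ahead of the robot, y to its left, z up, the work surface at z = 0. Lengths are in m, angles in rad, forces in N, time in s.
With the tool pointing down it reaches from about 0.35 to 0.775 m from the base axis. Payload 7.3 kg.
Tool frame: the origin (TCP) lies on the centre line of the jaws, within the pads' length; the fingertips stand 17 mm ahead of it and the grasp point (between the pads) lies 2 mm behind it (robot.tcp_to_tips is the distance from the TCP to the fingertips, in m); z points along the fingers, y is the line along which they close (so a half turn about z gives the same grasp; the last joint's range is limited). The gripper opens to 92 mm and grips with 3 to 60 N. Pads are 19 mm wide; open, the fingers measure 130 mm over their backs; the gripper's body (75 mm by 190 mm) begins 47 mm behind the grasp point.
Start: joints at [-0.146, 0.342, 1.524, -0, 1.275, -0.146], TCP at [0.525, 0, 0.244] pointing down, gripper open.
Joint ranges: [-2.53, 2.53], [-0.77, 2.02], [0.04, 2.7], [-1, 4.14], [0.28, 2.66], [-3.11, 3.11]. Speed limits (rad/s): [2.57, 2.57, 3.14, 3.14, 3.14, 3.14].

### API

Orientations are given as [roll, pitch, yaw] about the fixed x, y, z axes, in that order (R = Rz(yaw) Ry(pitch) Rx(roll)).
In Python, from cell import robot gives the robot as it stands. The module is installed in compiled form; this text tells all that it offers.
- The arm moves only by the tool carry_out, never from a script. Its argument "commands" is a list of rows, each a list of 3 entries, a list of its own where there are three numbers: the shift along the tool's x, y, z in m, then the turn about the tool's z in rad, then the opening, from 0 (shut) to 1 (fully open). In form: [[[dx, dy, dz], yaw, claw], ...]. A call has 1 to 20 rows; each row shifts and turns the commanded pose from where the row before left it, along the tool's axes as they then stand; what a row does not reach is not made up. A row lasts 1/8 s, in which the tool goes at most 62.5 mm and 10.7 degrees, less where a joint would pass 70% of its speed; a pose out of reach is approached as far as the arm can. A call is refused whole if a number of a shift passes 0.0625 or a number of a turn 0.188, either way. A call with a gripper value outside its range is refused whole. The fingers move at their own pace and stop on an object; "newtons" is the grip in N (left out, the last holds). Time passes only in rows, so rows that do not move let the fingers close. It gives the time, the measured TCP pose, the force, the opening and the grip force at its end, in the units of the state.
- robot.observe(): the state, without advancing time (a new reading comes with each control period).
- robot.read_camera(name): name is "scene" or "side" or "wrist"; returns a dict with "pixels" (420x560x3 uint8, red, green, blue), "fx", "fy", "cx", "cy" (pixels), "view" (4x4, takes a point from world to camera coordinates); the wrist camera has in their place "T_tool_cam" (4x4, takes a point from camera to tool coordinates, whose origin is the TCP and whose axes are the flange's). Camera axes: x right, y up, looking along -z (the intrinsics and any distortion apply to the point x, -y, -z); pixel columns grow to the right and rows downward; lengths in m; the calibration is good to about 2 mm. The wrist camera is an equidistant fisheye: a pixel r from the principal point sees the ray r / f radians off the axis. A picture is of the moment at which its call begins: read the wrist's pose just before it. There is no depth.
- robot.hand_in(): hands the job in; it is judged then, once.
Trained networks look in a picture, given as the dict that the camera call returned (one of the last four; its "shot" number tells which), for a name from the list of things; names that differ only in an ending like _2 or _b are one class to them, and where a whole thing is asked for, a point or a joint stands for the part that bears it (a point fixed in the world has none). Each returns a list of dicts, best first, with "p" (0 to 1); they miss things now and then, are a little off and sometimes report something else, mostly with a low value. They report only what shows in the picture. A call takes as long as a camera call.
- robot.find_in(picture, name): "at" ([column, row] in pixels, amid what is visible of it).
- robot.tip_of(picture, name): "at" ([column, row] in pixels: a listed point, or the origin of a listed thing).
The state is a dict: "time": time; "qpos": joint angles; "qvel": joint speeds; "joint_efforts": joint torques, N m; "tool_pos": TCP position; "tool_rot": TCP orientation; "contact_force": force on the tool from outside, world axes, zero at the start; "torque": the same for the moment, N m; "opening": finger opening in m; "grip_force": force on a finger pad.
Only numpy, scipy, OpenCV 4.12 (cv2) and the standard library are available. Lean on these libraries where they do the work, as an engineer would, in place of code of your own. Each camera call takes 0.05 s, during which the arm holds its last target. There are 200 camera calls.

## Working session

There is one attempt and no reset: what is moved stays moved. The work goes in short steps, Python scripts to look and compute and a tool call to move; the robot and the scene stay as the last step left them, time stands still between calls to the robot, and variables do not carry over. Pictures are saved under pics/ and viewed, at most 10 in all, crops included, and the job is handed in when it is done.

Besides the shell and the picture viewer there is one more tool, called after "Call:" as name([rows], argument=value, ...), one row to a line, values as JSON. carry_out: Moves the arm, as the interface text tells. Its arguments: {"type":"object","properties":{"commands":{"type":"array"},"newtons":{"type":"number"}},"required":["commands"]}

```bash
mkdir -p pics
cat > h.py <<'E'
import numpy as np, cv2
from scipy.spatial.transform import Rotation as R
from cell import robot
def save(p,n): cv2.imwrite(f'pics/{n}.png',p['pixels'][:,:,::-1])
def ray(p,uv,s=None):
    x=(uv[0]-p['cx'])/p['fx'];y=(uv[1]-p['cy'])/p['fy']
    if 'view' in p:
        T=np.linalg.inv(p['view']);d=np.array([x,-y,-1.])
    else:
        r=np.hypot(x,y);k=np.sin(r)/r if r>1e-9 else 1
        d=np.array([x*k,-y*k,-np.cos(r)])
        W=np.eye(4);W[:3,:3]=R.from_euler('xyz',s['tool_rot']).as_matrix();W[:3,3]=s['tool_pos'];T=W@p['T_tool_cam']
    d=T[:3,:3]@d
    return T[:3,3],d/np.linalg.norm(d)
def atz(p,uv,z,s=None):
    o,d=ray(p,uv,s);return o+d*(z-o[2])/d[2]
def tri(rs):
    A=sum(np.eye(3)-np.outer(d,d) for o,d in rs);b=sum((np.eye(3)-np.outer(d,d))@o for o,d in rs)
    return np.linalg.solve(A,b)
E
python3 - <<'E'
from h import *
s=robot.observe();print(s['tool_pos'],s['tool_rot'],s['time'])
print(robot.tcp_to_tips)
ps={c:robot.read_camera(c) for c in('scene','side','wrist')}
for c,p in ps.items(): save(p,c+'0')
cv2.imwrite('pics/a.png',np.hstack([ps['scene']['pixels'],ps['wrist']['pixels']])[:,:,::-1]) 
for n in('press','screw_axis','wing','push_faces','lead_faces','lid_mid','mug_mid','jar_mid','matchbox_mid'):
    rs=[]
    for c,p in ps.items():
        t=robot.tip_of(p,n)
        if t: print(n,c,np.round(t[0]['at'],1),round(t[0]['p'],2)); 
        if t and t[0]['p']>.4: rs.append(ray(p,t[0]['at'],s))
    if len(rs)>1:
        X=tri(rs);print('   ',X.round(4),[round(float(np.linalg.norm(np.cross(X-o,d)))*1e3,1) for o,d in rs])
E
```

```text
[5.24629065e-01 6.78227888e-05 2.43062040e-01] [-3.14012406e+00 -2.03039759e-04  1.57080080e+00] 0.0
0.017
press scene [263.9 235.5] 0.59
press side [266.4 233.5] 0.67
press wrist [282.6  88.9] 0.67
    [ 0.5271  0.1176 -0.0023] [6.7, 6.6, 1.1]
screw_axis scene [263.8 207.6] 0.92
screw_axis side [265.3 203.9] 0.89
screw_axis wrist [277.8  70.5] 0.57
    [0.5251 0.1193 0.0928] [5.2, 1.8, 3.7]Traceback (most recent call last):
  File "<stdin>", line 10, in <module>
ValueError: it knows: jar_mid, lead_faces, lid_mid, matchbox_mid, mug_mid, press, push_faces, screw_axis
```

Run:
```python
from h import *
s=robot.observe();
ps={c:robot.read_camera(c) for c in('scene','side','wrist')}
for n in('press','screw_axis','push_faces','lead_faces','lid_mid','mug_mid','jar_mid','matchbox_mid'):
    rs=[]
    for c,p in ps.items():
        t=robot.tip_of(p,n)
        if t: print(n,c,np.round(t[0]['at'],1),round(t[0]['p'],2)); 
        if t and t[0]['p']>.4: rs.append(ray(p,t[0]['at'],s))
    if len(rs)>1:
        X=tri(rs);print('   ',X.round(4),[round(float(np.linalg.norm(np.cross(X-o,d)))*1e3,1) for o,d in rs])
a=ps['scene']['pixels'][100:310,130:410];b=ps['wrist']['pixels'][0:210,140:420]
cv2.imwrite('pics/b.png',cv2.resize(np.vstack([a,b]),None,fx=1.4,fy=1.4)[:,:,::-1])
```

```text
press scene [264.5 232.9] 0.98
press side [266.4 228.3] 0.9
press wrist [279.4  88.4] 0.79
    [0.5258 0.1156 0.0119] [10.0, 9.1, 1.4]
screw_axis scene [260.8 204.5] 0.8
screw_axis side [266.4 204.2] 0.96
screw_axis wrist [278.8  68.4] 0.74
    [0.5255 0.1236 0.0957] [5.1, 5.3, 0.8]
push_faces scene [261.1 202.1] 0.49
push_faces wrist [278.4  66.1] 0.84
    [0.5242 0.1234 0.1095] [0.2, 0.2]
lead_faces scene [263.1 205.8] 0.57
lead_faces side [271.7 199.1] 0.66
lead_faces wrist [278.   67.6] 0.85
    [0.5317 0.1223 0.0995] [4.2, 9.5, 7.9]
lid_mid scene [260.9 213.4] 0.77
lid_mid side [263.6 216.1] 0.9
lid_mid wrist [276.8  78.3] 0.72
    [0.5206 0.1192 0.066 ] [6.0, 6.9, 2.1]
mug_mid scene [407.  248.9] 0.66
mug_mid side [425.1 319.3] 0.91
mug_mid wrist [407.3 389.5] 0.74
    [ 0.7169 -0.2935  0.048 ] [1.6, 1.3, 1.0]
jar_mid scene [188.5 199.7] 0.91
jar_mid side [207.4 174.5] 0.64
    [0.4131 0.3746 0.0676] [0.7, 0.7]
matchbox_mid scene [307.3 300.3] 0.52
matchbox_mid side [222. 355.] 0.83
    [ 0.3481 -0.2462  0.0214] [2.5, 2.5]
```

View pics/scene0.png

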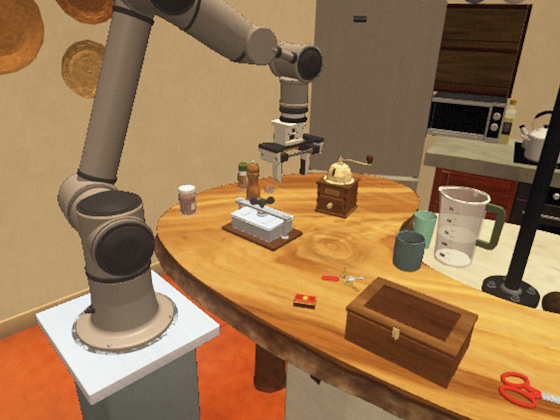

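View pics/wrist0.png

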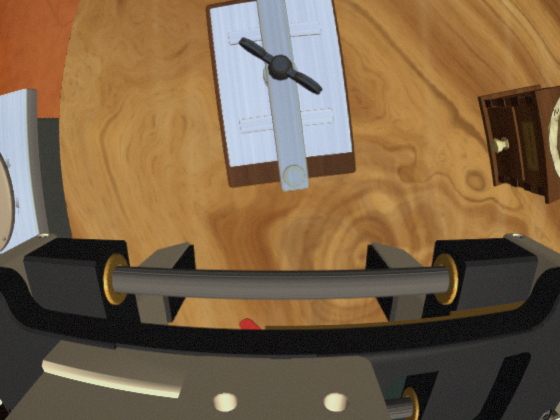

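Run:
```python
from h import *
s=robot.observe();p=robot.read_camera('wrist')
print(p['T_tool_cam'].round(3),p['fx'],p['cx'],p['cy'])
def P(uv,z): return atz(p,uv,z,s)
a,b=P((242,42),.118),P((320,90),.118);print('wing',a,b,(a+b)/2,np.arctan2(*(b-a)[1::-1]),np.linalg.norm(a-b))
c,d=P((292,178),.092),P((269,0),.092);print('bridge',c,d,np.arctan2(*(d-c)[1::-1])-np.pi/2)
print('hub top',P((281,67),.125),'axis',P((278.3,69.5),.092))
s2=robot.read_camera('scene');print(atz(s2,(262,206),.092))
s2=robot.read_camera('side');print(atz(s2,(266,204),.092))
```

```text
[[-0.001  0.968  0.25   0.067]
 [ 1.     0.001 -0.     0.001]
 [-0.001  0.25  -0.968 -0.141]
 [ 0.     0.     0.     1.   ]] 325.19226210127806 280.18164165428277 213.76725147727447
wing [0.49474477 0.14310476 0.118     ] [0.55819901 0.10182483 0.118     ] [0.52647189 0.12246479 0.118     ] -0.5767591816252176 0.07569989130219415
bridge [0.53660629 0.02497971 0.092     ] [0.51579833 0.1924571  0.092     ] 0.1236099492247702
hub top [0.52655573 0.11931254 0.125     ] axis [0.52426685 0.1236062  0.092     ]
[0.53237512 0.12846343 0.092     ]
[0.52544718 0.12083365 0.092     ]
```

Call:
carry_out([
  [[0.03,0,0],0,0.6],
  [[0.03,0,0],-0.18,0.6],
  [[0,0,0],0,0.6],
])

```text
time: 2.33
tool_pos: [0.5249, 0.0615, 0.2437]
tool_rot: [3.141, -0.0, 1.753]
contact_force: [-0.0, -1.2, 0.1]
opening: 0.0664
grip_force: 0.0
```

Run:
```python
from h import *
s=robot.observe();p=robot.read_camera('wrist');save(p,'w1')
print(s['qpos'].round(3) if hasattr(s['qpos'],'round') else s['qpos'])
for n,z in(('screw_axis',.092),('push_faces',.1015),('lead_faces',.1015),('lid_mid',.062)):
    for t in robot.tip_of(p,n)[:1]: print(n,t['at'],t['p'],atz(p,t['at'],z,s).round(4))
```

```text
[-0.029  0.348  1.515  0.     1.278 -0.211]
screw_axis [289.6, 139.5] 0.66 [0.5232 0.1219 0.092 ]
push_faces [295.0, 135.8] 0.79 [0.5269 0.1261 0.1015]
lead_faces [292.8, 139.7] 0.61 [0.5256 0.1224 0.1015]
lid_mid [289.6, 139.0] 0.7 [0.5241 0.1218 0.062 ]
```

View pics/w1.png

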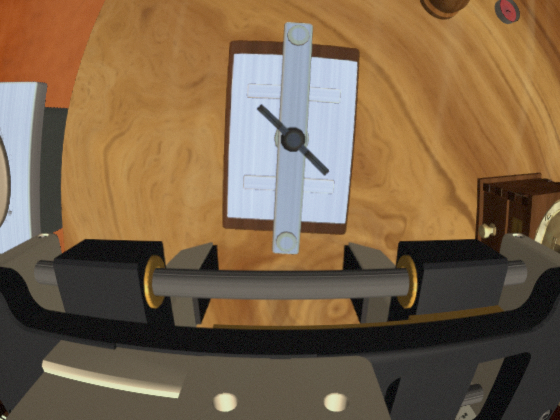

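Call:
carry_out([
  [[0.03,0.006,0],0,0.54],
  [[0.0293,0.006,0],0,0.54],
  [[0,0,0.04],0,0.54],
  [[0,0,0.04],0,0.54],
  [[0,0,0.03],0,0.54],
  [[0,0,0.014],0,0.54],
  [[0,0,0],0,0.54],
])

```text
time: 3.45
tool_pos: [0.5261, 0.12, 0.1194]
tool_rot: [-3.14, -0.0, 1.75]
contact_force: [-0.4, 0.0, 0.7]
opening: 0.0495
grip_force: 0.0
```

Call:
carry_out([
  [[0,0,0],0.15,0.54],
  [[0,0,0],0.15,0.54],
  [[0,0,0],0.15,0.54],
  [[0,0,0],0.15,0.54],
  [[0,0,0],0.15,0.54],
])

```text
time: 4.08
tool_pos: [0.5267, 0.12, 0.1211]
tool_rot: [3.14, -0.0, 0.996]
contact_force: [-1.2, -1.0, -1.4]
opening: 0.0495
grip_force: 1.0
```

Run:
```python
from h import *
s=robot.observe();print(s)
p=robot.read_camera('wrist');save(p,'w2')
```

```text
{'time': 4.075, 'qpos': array([ 8.24993510e-02,  4.96768196e-01,  1.64980757e+00, -9.08264699e-04,
        9.93494092e-01,  6.58202778e-01]), 'qvel': array([-4.58259336e-05, -2.30529619e-03,  1.11501810e-03, -3.51880730e-04,
        6.71676495e-04,  1.19094849e+00]), 'joint_efforts': array([  0.77509549, -47.92748451, -21.71771586,   0.57765797,
        -0.44302854,  -1.52954198]), 'tool_pos': array([0.52668868, 0.11998113, 0.12114308]), 'tool_rot': array([ 3.13992213e+00, -3.28696684e-04,  9.95588295e-01]), 'contact_force': array([-1.15646869, -0.97977263, -1.43350525]), 'torque': array([-0.32875888,  0.19123619,  0.0360914 ]), 'grip_force': 0.9944695580634288, 'opening': 0.04949060938709502}
```

View pics/w2.png

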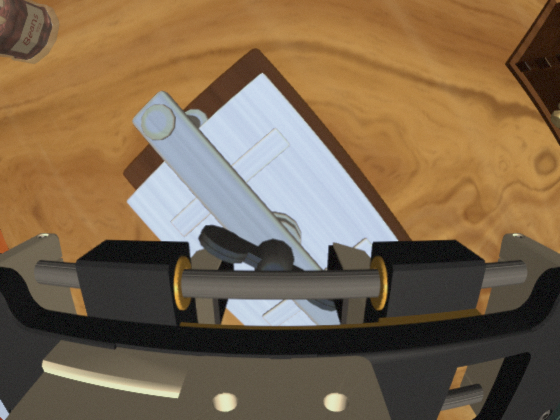

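Call:
carry_out([
  [[0,0,0],0.18,0.54],
  [[0,0,0],0.18,0.54],
  [[0,0,0],0.18,0.54],
  [[0,0,0],0.18,0.54],
  [[0,0,0],0.18,0.54],
  [[0,0,0],0.18,0.54],
  [[0,0,0],0.18,0.54],
  [[0,0,0],0.18,0.54],
  [[0,0,0],0.18,0.54],
  [[0,0,0],0.18,0.54],
  [[0,0,0],0.18,0.54],
  [[0,0,0],0.18,0.54],
  [[0,0,0],0,0.54],
])

```text
time: 5.75
tool_pos: [0.527, 0.1206, 0.1209]
tool_rot: [-3.139, -0.001, -1.156]
contact_force: [0.1, -0.3, -0.5]
opening: 0.0498
grip_force: 0.0
```

Run:
```python
from h import *
s=robot.observe();print(s['qpos'][5],s['torque'],s['contact_force'])
p=robot.read_camera('wrist');save(p,'w3')
```

```text
2.8098723918784585 [0.1494134  0.02646908 0.01298234] [ 0.05040584 -0.29823733 -0.52166643]
```

View pics/w3.png

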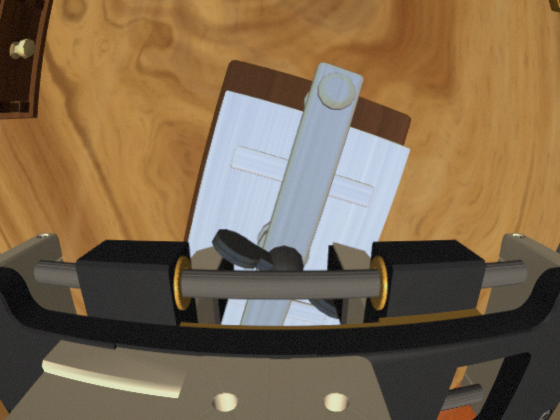

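Call:
carry_out([
  [[0,0,0],-0.12,0.54],
  [[0,0,-0.05],0,0.54],
  [[0,0,0],-0.18,0.54],
  [[0,0,0],-0.18,0.54],
  [[0,0,0],-0.18,0.54],
  [[0,0,0],-0.18,0.54],
  [[0,0,0],-0.18,0.54],
  [[0,0,0],-0.18,0.54],
  [[0,0,0],-0.18,0.54],
  [[0,0,0],-0.18,0.54],
  [[0,0,0],-0.18,0.54],
  [[0,0,0],-0.18,0.54],
  [[0,0,0],-0.18,0.54],
  [[0,0,0],-0.18,0.54],
  [[0,0,0],-0.18,0.54],
  [[0,0,0],-0.18,0.54],
  [[0,0,0],-0.18,0.54],
  [[0,0,0],-0.18,0.54],
  [[0,0,0],-0.18,0.54],
  [[0,0,0],-0.18,0.54],
])

```text
time: 8.3
tool_pos: [0.5267, 0.1204, 0.1704]
tool_rot: [3.14, 0.001, 2.211]
contact_force: [0.1, 0.8, 0.4]
opening: 0.0496
grip_force: 0.0
```

Call:
carry_out([
  [[0,0,0.025],0,0.54],
  [[0,0,0.027],0,0.54],
  [[0,0,0],0,0.54],
])

```text
time: 8.68
tool_pos: [0.5254, 0.1203, 0.1167]
tool_rot: [-3.139, -0.001, 2.204]
contact_force: [1.3, 0.1, 0.1]
opening: 0.0494
grip_force: 0.0
```

Call:
carry_out([
  [[0,0,0],0.18,0.54],
  [[0,0,0],0.18,0.54],
  [[0,0,0],0.18,0.54],
  [[0,0,0],0.18,0.54],
  [[0,0,0],0.18,0.54],
  [[0,0,0],0.18,0.54],
  [[0,0,0],0.18,0.54],
  [[0,0,0],0.18,0.54],
  [[0,0,0],0.18,0.54],
  [[0,0,0],0.18,0.54],
  [[0,0,0],0.18,0.54],
  [[0,0,0],0.18,0.54],
  [[0,0,0],0.18,0.54],
  [[0,0,0],0,0.54],
])

```text
time: 10.42
tool_pos: [0.5268, 0.1205, 0.1191]
tool_rot: [-3.141, -0.002, -0.136]
contact_force: [-0.8, -0.2, 0.2]
opening: 0.0497
grip_force: 0.3
```

Run:
```python
from h import *
s=robot.observe();print(s['qpos'][5],s['torque'],s['contact_force'])
p=robot.read_camera('wrist');save(p,'w4')
```

```text
1.789597709858612 [0.08251693 0.25419533 0.01310385] [-0.83371168 -0.24176599  0.19416766]
```

View pics/w4.png

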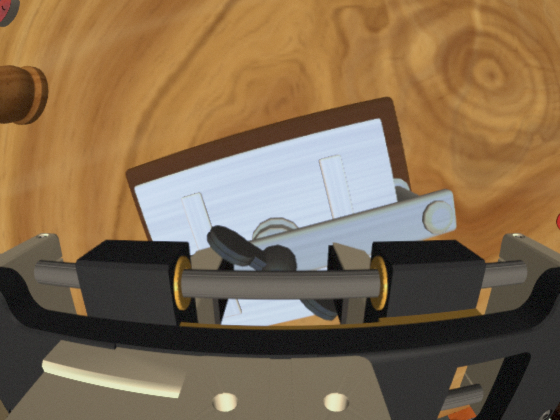

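Call:
carry_out([
  [[0,0,0],0.15,0.54],
  [[0,0,0],0.15,0.54],
  [[0,0,0],0.15,0.54],
  [[0,0,0],0.1,0.54],
  [[0,0,0],0,0.54],
])

```text
time: 11.1
tool_pos: [0.5265, 0.1206, 0.1183]
tool_rot: [-3.141, -0.001, -0.685]
contact_force: [-0.9, 0.6, -0.2]
opening: 0.0496
grip_force: 0.4
```

Call:
carry_out([
  [[0,0,0],0.08,0.54],
  [[0,0,0],0.06,0.54],
  [[0,0,0],0,0.54],
])

```text
time: 11.48
tool_pos: [0.5265, 0.1206, 0.1181]
tool_rot: [-3.141, -0.0, -0.825]
contact_force: [-0.8, 1.4, 1.0]
opening: 0.0495
grip_force: 0.5
```

Run:
```python
from h import *
s=robot.observe();print(s['qpos'][5],s['torque'],s['contact_force'],s['joint_efforts'][5])
```

```text
2.478818014169043 [0.24467391 0.31766273 0.04504533] [-0.83588427  1.40059764  0.98980423] 0.34751085564494133
```

Continue in small steps, watching the moment for the stop.

Call:
carry_out([
  [[0,0,0],0.05,0.54],
  [[0,0,0],0.05,0.54],
  [[0,0,0],0,0.54],
])

```text
time: 11.85
tool_pos: [0.526, 0.1216, 0.118]
tool_rot: [-3.141, 0.001, -0.925]
contact_force: [-2.1, 6.8, 0.9]
opening: 0.0497
grip_force: 3.0
```

Call:
carry_out([
  [[0,0,0],0.05,0.54],
  [[0,0,0],0.03,0.54],
  [[0,0,0],0,0.54],
])

```text
time: 12.22
tool_pos: [0.5257, 0.1228, 0.118]
tool_rot: [-3.14, 0.003, -1.002]
contact_force: [-2.8, 9.6, 2.0]
opening: 0.0496
grip_force: 20.1
```

Run:
```python
from h import *
s=robot.observe();print(s['qpos'][5],s['torque'],s['contact_force'],s['joint_efforts'][5])
p=robot.read_camera('wrist');save(p,'w5')
```

```text
2.6570840773589346 [1.99385481 0.64427051 1.14176036] [-2.82194811  9.63299095  1.97833257] 1.2816864252090454
```

View pics/w5.png

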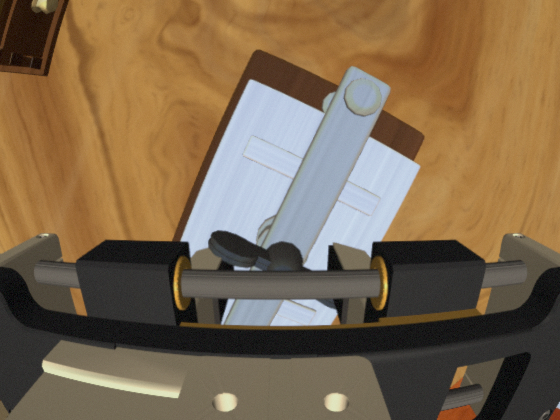

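Call:
carry_out([
  [[0,0,0],-0.12,0.54],
  [[0,0,0],-0.1,0.54],
  [[0,0,-0.05],0,0.54],
  [[-0.05,0,-0.05],0,0.54],
  [[-0.05,0,-0.02],0,0.54],
  [[0,0,0],0,0.54],
])

```text
time: 13.02
tool_pos: [0.4592, 0.1892, 0.2343]
tool_rot: [-3.137, -0.002, -0.782]
contact_force: [0.9, 0.1, -0.6]
opening: 0.0498
grip_force: 0.0
```

Run:
```python
from h import *
s=robot.observe();print(s['contact_force'])
p=robot.read_camera('wrist');save(p,'w6')
```

```text
[ 0.86027703  0.05182403 -0.59076904]
```

View pics/w6.png

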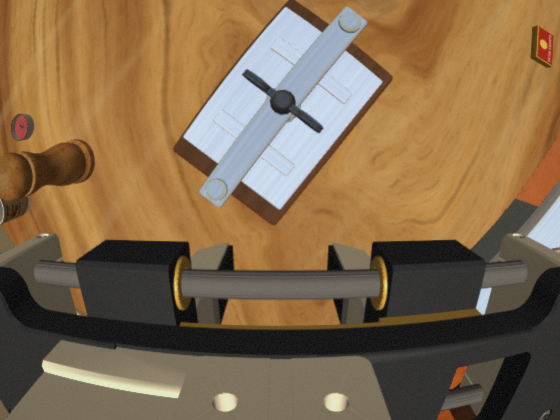

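```bash
python3 -c "
from h import *
print(robot.hand_in())"
```

```text
the job is handed in; nothing more can be done
None
```

The press should be closed, and I've handed the job in, though no verdict came back. I wound the screw clockwise in two strokes, pushing only the wings' trailing faces, until it stopped hard at about 1.1 N m. In the last picture the wings stand square across the bridge, as they should when home, and the arm is clear. I steered well away from the mug, jar and matchbox but did not re-measure them.

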